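# Fit the planing stop into its slotted plate

### The job

Fit the planing stop: of the three wooden posts standing on the bench, take the one with the wide round foot and, keeping it upright, slide it sideways into the slot of the steel plate with its foot under the plate, all the way to the closed end of the slot. Leave it standing there on the fixture's wooden base, and leave the other two posts standing where they are.

Things in the scene. Friction and masses are not known exactly. Their poses are not given: they have to be found in the camera images.
- stop_post: The planing stop: an upright brown wooden post 28 mm in diameter and 140 mm tall overall, with a round foot flange 76 mm in diameter and 10 mm thick at its bottom; about 120 g, loose. Origin: centre of the foot's underside; z runs up the post. It is round, so its yaw does not matter.
- stop_plate: Fixture on the bench. Pale wood base, top at z 12, x ±90, y -70 to 170. Steel plate over it, z 42 to 50, x ±90, y -70 to 75, on side and rear rails (120 wide free below). Slot 50 wide along y, open at the plate's +y edge, closed at y -15. Origin: on the bench below the post's axis when it is centred in the slot and against its closed end; x across the slot, +y out of its mouth, z up. In mm.
- plain_post: A bystander: an upright brown wooden post 28 mm in diameter and 140 mm tall with no flange; loose. Origin: centre of its underside; z up.
- capped_post: A bystander: an upright brown wooden post 28 mm in diameter with a round cap 48 mm in diameter and 20 mm thick on its top, 145 mm tall, no foot; loose. Origin: centre of its underside; z up.
Things that resemble listed ones, but are neither listed nor needed, are in the scene too. What is shaped like the stop_post but blue or turquoise is not meant.

How it is judged:
By the outcome, as a careful person would: the job done as asked, in the order asked, and still so for the second after the job is handed in, with the robot touching nothing.
It also fails if it takes over 40 s, if anything falls off the work surface, if the arm or the gripper's body presses on something with over 40 N, if the wrist force passes 120 N, or if a joint passes its speed limit or range.

### The arm

A 6-joint arm with a two-finger parallel gripper is mounted at the origin on the work surface. World frame = base frame: x ahead of the robot, y to its left, z up, the work surface at z = 0. Lengths are in mm, angles in rad, forces in N, time in s.
With the tool pointing down it reaches from about 250 to 775 mm from the base axis. Payload 4 kg.
Tool frame: the origin (TCP) lies midway between the tips of the shut fingers; the grasp point (between the pads) lies arm.pinch_z behind it (arm.pinch_z is the distance from the TCP to the grasp point, in mm); z points along the fingers, y is the line along which they close (so a half turn about z gives the same grasp; the last joint's range is limited). The gripper opens to 94 mm and grips with 3 to 60 N. Pads are 16 mm wide; open, the fingers measure 119 mm over their backs; the gripper's body (75 mm by 177 mm) begins 78 mm behind the grasp point.
Start: joints at [-0.103, 0.087, 1.371, -0, 1.684, -0.103], TCP at [550.018, -0.007, 205.506] pointing down, gripper open.
Joint ranges: [-3.1, 3.1], [-0.76, 2.03], [0.27, 2.55], [-1.08, 4.22], [0.17, 2.65], [-2.57, 2.57]. Speed limits (rad/s): [2.79, 2.79, 3.14, 3.14, 3.14, 3.14].

### API

Orientations are given as a unit quaternion [x, y, z, w].
In Python, from station import arm gives the robot as it stands. The module is installed in compiled form; this text tells all that it offers. Calls block until the motion is done:
- arm.move_ptp(position, orientation): joint-space move of the TCP to a pose.
- arm.move_linear(position, rotation=None, rate=150, threshold=None): straight line of the TCP; rotation=None keeps the orientation; rate is the mean speed in mm/s. With threshold (N) it stops when the force on the tool has changed by that much, and returns True; else False.
- arm.movej(angles): joint-space move.
- arm.open() and arm.gripper_close(squeeze=None): open the fingers fully, or close them until they stop; squeeze is the grip in N (None keeps the last).
- arm.wait(seconds).
- arm.ik(position, orientation): joint angles nearest the present ones, or None.
- arm.read_state(): the state.
- arm.get_image(name): name is "scene" or "side" or "wrist"; returns the picture (384x512x3 uint8, red, green, blue); there is no depth.
- arm.camera_params(name): a dict with "fovy" (degrees; the focal length in pixels is half the picture's height over the tangent of half this angle, whatever the lens; pixels are square), "cx", "cy" (the principal point, pixels), "eye" and "rotation" of the camera in the world. Camera axes: x right, y up, looking along -z (the intrinsics and any distortion apply to the point x, -y, -z); pixel columns grow to the right and rows downward; lengths in mm; the calibration is good to about 2 mm. A picture is of the moment at which its call begins: read the wrist's pose just before it. camera_params takes no time and is no camera call; for the wrist camera it gives the pose at the moment of the call.
A pose or a line that the arm cannot do raises arm.IKError and nothing moves.
- arm.finish_job(): hands the job in; it is judged then, once.
The state is a dict: "t": time; "joints": joint angles; "joint_vel": joint speeds; "joint_efforts": joint torques, N m; "tcp_pos": TCP position; "eef_rot": TCP orientation; "ft_force": force on the tool from outside, world axes, zero at the start; "moment": the same for the moment, N m; "grip_width": finger opening in mm; "finger_force": force on a finger pad.
Only numpy, scipy, OpenCV 4.12 (cv2) and the standard library are available. Lean on these libraries where they do the work, as an engineer would, in place of code of your own. Each camera call takes 0.05 s, during which the arm holds its last target. There are 200 camera calls.

## Working session

There is one attempt and no reset: what is moved stays moved. The work goes in short steps, each a Python script; the robot and the scene stay as the last script left them, time stands still between calls to the robot, and variables do not carry over. Pictures are saved under pics/ and viewed, at most 10 in all, crops included, and the job is handed in when it is done.

```bash
mkdir -p pics; python3 - <<'E'
from station import arm
import cv2,numpy as np
a=[]
for n in("scene","side"):
    p=arm.camera_params(n);print(n,p)
    im=arm.get_image(n)[:,:,::-1];cv2.imwrite(f"pics/{n}0.png",im)
    cv2.imwrite(f"pics/{n}0b.png",cv2.resize(im,(800,600)))
print(arm.pinch_z,arm.read_state())
E
```

```text
scene {'fovy': 44.55068240677586, 'cx': 255.6371807368, 'cy': 192.8169928399363, 'eye': array([1097.01511196, -521.13381584,  751.57765323]), 'rotation': array([0.40322722, 0.16240271, 0.31284766, 0.84448772])}
side {'fovy': 57.134563235901375, 'cx': 257.7158921606999, 'cy': 189.23979619009927, 'eye': array([ 204.0412391 , -458.57166352,  656.73742223]), 'rotation': array([ 0.37804465, -0.08875332, -0.20513683,  0.89840078])}
18.8 {'t': 0.1, 'joints': array([-1.03097828e-01,  8.79000575e-02,  1.37208090e+00,  1.04444540e-05,
        1.68361166e+00, -1.03129703e-01]), 'joint_vel': array([ 0.00042971, -0.00033664, -0.00372905,  0.00036708, -0.00023608,
       -0.00043597]), 'joint_efforts': array([ 2.25695316e-03, -3.41256917e+01, -3.03301656e+01,  7.19034858e-02,
        3.05556308e-02, -9.49158243e-05]), 'tcp_pos': array([5.49508781e+02, 5.10576653e-02, 2.04422138e+02]), 'eef_rot': array([ 7.07094746e-01,  7.07118109e-01, -6.26528612e-04, -7.79392873e-04]), 'ft_force': array([0.83681884, 0.1187315 , 0.21054716]), 'moment': array([-0.01319149,  0.0346402 ,  0.01785083]), 'finger_force': 0.0, 'grip_width': 93.89061119265847}
```

View pics/scene0b.png

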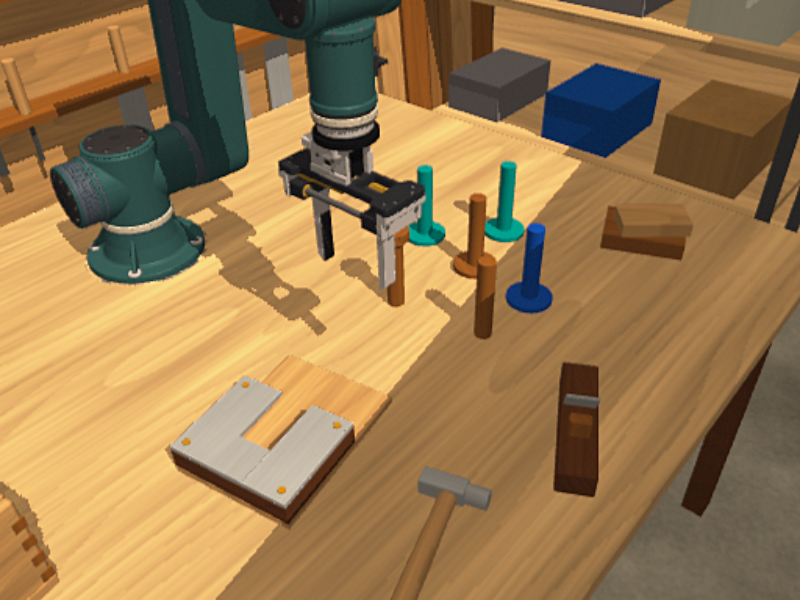

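View pics/side0b.png

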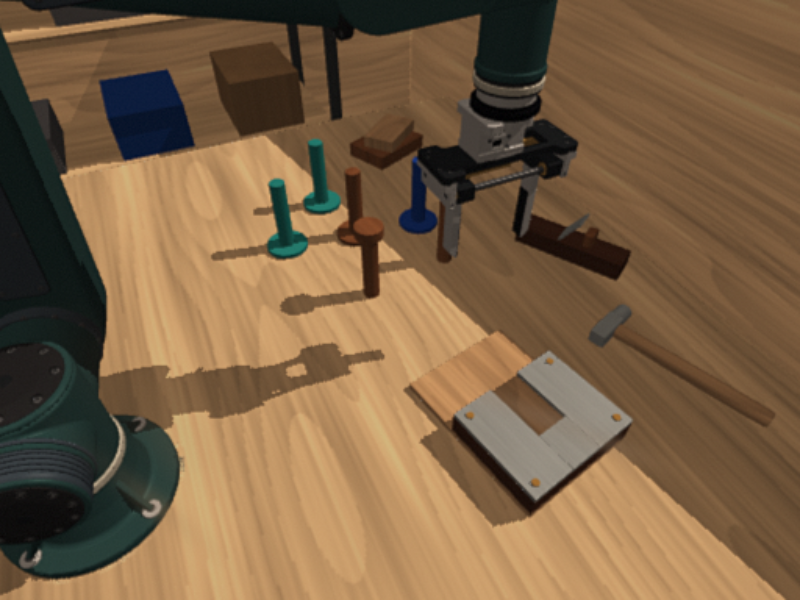

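The scene picture (at 800 px) shows the flanged brown post with its top at (478,198) and foot at (470,265), in front of a turquoise one. The plate's bolts are at (245,384), (337,425), (282,490), (186,441). In the side picture, the post's top is at (353,172), its foot at (350,235), and the bolts at (470,414), (550,361), (617,417), (535,482). I'll triangulate these.

```bash
cat > h.py <<'E'
from station import arm
import numpy as np,cv2
from scipy.spatial.transform import Rotation as R
def ray(p,uv):
    f=192/np.tan(np.radians(p["fovy"])/2)
    d=np.array([(uv[0]-p["cx"])/f,-(uv[1]-p["cy"])/f,-1])
    return np.array(p["eye"]),R.from_quat(p["rotation"]).apply(d/np.linalg.norm(d))
def onplane(p,uv,z):
    e,d=ray(p,uv);return e+d*(z-e[2])/d[2]
def tri(pa,ua,pb,ub):
    e1,d1=ray(pa,ua);e2,d2=ray(pb,ub)
    t=np.linalg.lstsq(np.c_[d1,-d2],e2-e1,rcond=None)[0]
    a,b=e1+t[0]*d1,e2+t[1]*d2;return (a+b)/2,np.linalg.norm(a-b)
E
python3 - <<'E'
from h import *
np.set_printoptions(precision=1,suppress=True)
S,D=arm.camera_params("scene"),arm.camera_params("side");k=.64
T={'b_ml':((245,384),(470,414)),'b_mr':((337,425),(550,361)),'b_cr':((282,490),(617,417)),'b_cl':((186,441),(535,482)),
'top':((478,198),(353,172)),'foot':((470,264),(351,234)),'plaintop':((486,260),(445,195)),'captop':((398,235),(369,226)),
'bluetop':((536,229),(419,160)),'t1':((425,170),(278,184)),'t2':((508,166),(317,144))}
for n,(a,b) in T.items():
    q,e=tri(S,np.array(a)*k,D,np.array(b)*k);print(n,q,round(e,1))
for n,z in(("top",140),):
    print(onplane(S,np.array(T[n][0])*k,140),onplane(D,np.array(T[n][1])*k,140))
# refined masks: brown post in both
for n in("scene","side"):
    h=cv2.cvtColor(cv2.imread(f"pics/{n}0.png"),cv2.COLOR_BGR2HSV)
    for (x,y) in ([(478,220),(250,440),(300,440)] if n=="scene" else [(353,200),(520,450),(450,380)]):print(n,h[int(y*k),int(x*k)])
E
```

```text
b_ml [ 460.2 -136.    49.9] 2.1
b_mr [ 607.9 -107.7   48.7] 0.5
b_cr [ 630.  -220.6   48.4] 0.6
b_cl [ 481.5 -248.7   48.7] 1.1
top [495.6 338.8 135.7] 0.0
foot [484.4 341.5  -1.7] 3.2
plaintop [607.5 207.2 134.6] 1.3
captop [459.9 182.9 131.7] 6.7
bluetop [618.1 322.9 135.3] 2.9
t1 [366.  359.4 134.7] 0.6
t2 [471.4 459.1 135.8] 0.4
[499.8 332.7 140. ] [493.2 332.2 140. ]
scene [ 13 191 124]
scene [ 18 155 247]
scene [ 19  40 193]
side [ 10 172  46]
side [ 20  34 150]
side [ 15 131 200]
```

Heights and bolt spacing check out (150 x 115 mm, yaw about 10.8°). The plate origin is about (545,-181) and the post about (494,336). Next I'll move above the post and check with the wrist camera.

```bash
python3 - <<'E'
from h import *
np.set_printoptions(precision=2,suppress=True)
q=[.70710678,.70710678,0,0]
arm.move_ptp([494,300,270],q)
p=arm.camera_params("wrist");im=arm.get_image("wrist")[:,:,::-1]
print(p,arm.read_state()["t"],arm.read_state()["tcp_pos"])
cv2.imwrite("pics/w1.png",im)
E
```

```text
{'fovy': 63.817245402710725, 'cx': 255.5288449503218, 'cy': 189.2993522376923, 'eye': array([495.15, 378.84, 448.23]), 'rotation': array([-0.14,  0.  , -0.  ,  0.99])} 1.3417 [494.49 298.67 269.43]
```

View pics/w1.png

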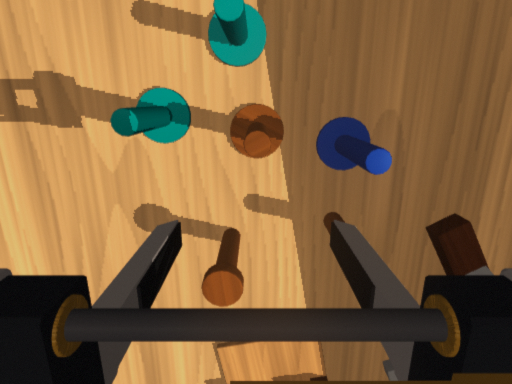

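In the wrist image, the post's top is at about (257,145) and its foot centre at about (257,131). The other two brown posts and the coloured ones are clear of it.

```bash
python3 - <<'E'
from h import *
np.set_printoptions(precision=1,suppress=True)
p=arm.camera_params("wrist")
im=cv2.imread("pics/w1.png");h=cv2.cvtColor(im,cv2.COLOR_BGR2HSV)
m=cv2.inRange(h,(5,160,40),(16,255,170));m[:95]=0;m[165:]=0;m[:,:225]=0;m[:,290:]=0
c=max(cv2.findContours(m,0,2)[0],key=cv2.contourArea)
o,r=cv2.minEnclosingCircle(c);print(o,r)
foot=onplane(p,o,10);print("foot",foot,"radius",np.linalg.norm(onplane(p,(o[0]+r,o[1]),10)-foot))
print("top",onplane(p,(257,145),140),"t1",onplane(p,(232,131),10))
E
```

```text
(256.34271240234375, 130.70843505859375) 27.353525161743164
foot [495.9 337.8  10. ] radius 38.346632272723866
top [496.4 335.8 140. ] t1 [461.8 337.5  10. ]
```

The foot is at (496,337) with a measured radius of 38.3, as it should be. Grasping, lifting, and moving to above the base beyond the plate.

```bash
python3 - <<'E'
from h import *
np.set_printoptions(precision=2,suppress=True)
q=[.70710678,.70710678,0,0]
x,y=496,337
def st(n):
    s=arm.read_state();print(n,round(s["t"],1),s["tcp_pos"],"w",s["grip_width"],"F",s["ft_force"],s["finger_force"])
arm.move_ptp([x,y,190],q)
print(arm.move_linear([x,y,85],rate=150,threshold=10));st("down")
arm.gripper_close(25);st("grip")
if arm.read_state()["grip_width"]>22:
    arm.move_linear([x,y,255],rate=150);st("lift")
    a=np.radians(10.8);o=np.array([545.4,-180.7]);ey=np.array([-np.sin(a),np.cos(a)])
    e=o+135*ey;print("entry",e)
    arm.move_linear([*e,255],rate=180);st("over")
for n in("scene","side"):
    im=arm.get_image(n)[:,:,::-1];cv2.imwrite(f"pics/{n}1.png",im)
p=cv2.hconcat([cv2.imread(f"pics/{n}1.png")[60:350,60:460] for n in("scene","side")]);cv2.imwrite("pics/c1.png",p)
E
```

```text
False
down 2.6 [497.14 337.38  86.94] w 94.17213770218113 F [-0.46 -0.01 -0.24] 0.0
grip 3.7 [495.95 336.96  84.89] w 27.546879817074142 F [-0.38 -0.26 -0.12] 24.998382031917572
lift 4.9 [495.55 336.74 253.51] w 27.956766859824533 F [ 0.58  0.5  -2.28] 24.998120963573456
entry [520.1  -48.09]
over 7.2 [520.13 -47.45 255.02] w 27.55777564449061 F [ 0.12 -0.6  -0.73] 24.99811828136444
```

View pics/c1.png

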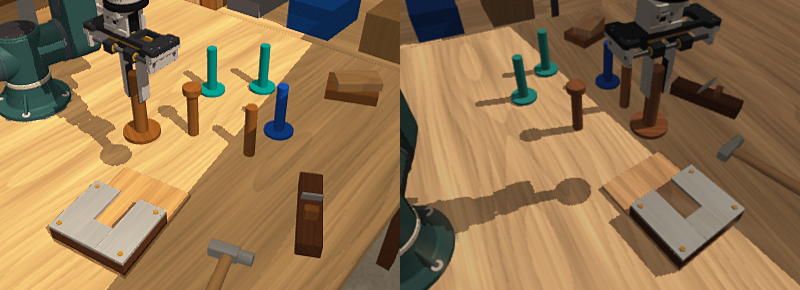

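The post is held upright with its foot clear. Lowering over the base, then sliding into the slot.

```bash
python3 - <<'E'
from h import *
np.set_printoptions(precision=2,suppress=True)
a=np.radians(10.8);o=np.array([545.4,-180.7]);ey=np.array([-np.sin(a),np.cos(a)]);ex=np.array([ey[1],-ey[0]])
def st(n):
    s=arm.read_state();d=s["tcp_pos"][:2]-o;print(n,round(s["t"],1),"local",d@ex,d@ey,"z",s["tcp_pos"][2],"F",s["ft_force"],s["grip_width"])
print(arm.move_linear([*(o+135*ey),107],rate=120,threshold=8));st("down")
print(arm.move_linear([*(o+15*ey),107],rate=80,threshold=8));st("in")
print(arm.move_linear([*(o-5*ey),107],rate=20,threshold=5));st("end")
for n in("scene","side"):
    im=arm.get_image(n)[:,:,::-1];cv2.imwrite(f"pics/{n}2.png",im)
A=cv2.imread("pics/scene2.png")[180:345,90:290];B=cv2.imread("pics/side2.png")[180:345,240:440]
cv2.imwrite("pics/c2.png",cv2.resize(cv2.hconcat([A,B]),None,fx=2,fy=2))
E
```

```text
False
down 8.7 local 0.6537853289706845 134.74332903762158 z 108.01457280881039 F [ 0.97 -0.17 -0.87] 27.737476918800123
False
in 10.4 local 0.05656097816619088 15.472851311843879 z 107.00887797431865 F [-0.74 -0.01 -1.32] 27.553962674321642
True
end 11.3 local -0.49341759500307875 -2.3770232629471435 z 106.10003542671475 F [ 0.69 -0.23  0.21] 27.513982516824
```

View pics/c2.png

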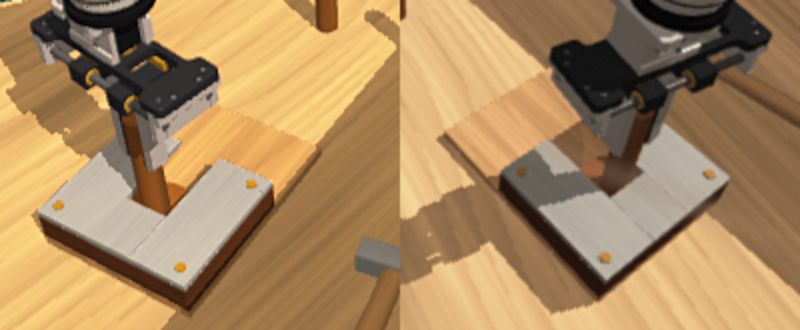

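The foot is under the plate and the post is at the slot's closed end, where contact was felt. I'll lower it, nudge once more towards the closed end, release and retreat.

```bash
python3 - <<'E'
from h import *
np.set_printoptions(precision=2,suppress=True)
a=np.radians(10.8);o=np.array([545.4,-180.7]);ey=np.array([-np.sin(a),np.cos(a)]);ex=np.array([ey[1],-ey[0]])
def st(n):
    s=arm.read_state();d=s["tcp_pos"][:2]-o;print(n,round(s["t"],1),"local",d@ex,d@ey,"z",s["tcp_pos"][2],"F",s["ft_force"],s["grip_width"])
c=lambda y,z:[*(o+y*ey),z]
print(arm.move_linear(c(-2,92),rate=15,threshold=5));st("lower")
z=arm.read_state()["tcp_pos"][2]
print(arm.move_linear(c(-6,z),rate=10,threshold=5));st("push")
arm.open();st("open")
arm.move_linear(c(-2,250),rate=150)
arm.move_linear([480,50,300],rate=250);st("away")
for n in("scene","side"):
    im=arm.get_image(n)[:,:,::-1];cv2.imwrite(f"pics/{n}3.png",im)
A=cv2.imread("pics/scene3.png")[100:345,90:390];B=cv2.imread("pics/side3.png")[100:345,200:440]
cv2.imwrite("pics/c3.png",cv2.resize(cv2.hconcat([A,B]),None,fx=1.45,fy=1.45))
E
```

```text
True
lower 12.0 local -0.4787569740653269 -1.7873438635025511 z 96.9895461709077 F [0.05 0.69 3.86] 28.023087488725086
True
push 12.4 local -0.28639799633673424 -2.79597521480833 z 97.2198696329207 F [0.36 1.49 3.13] 28.017977113407444
open 13.5 local -0.48852519884447987 -2.917675645749655 z 97.0727343362599 F [-0.48  0.12 -0.03] 94.06469801725346
away 15.8 local -21.152366046251892 238.288328997325 z 299.44505140374343 F [-0.59  0.43 -0.03] 94.05099388477853
```

View pics/c3.png

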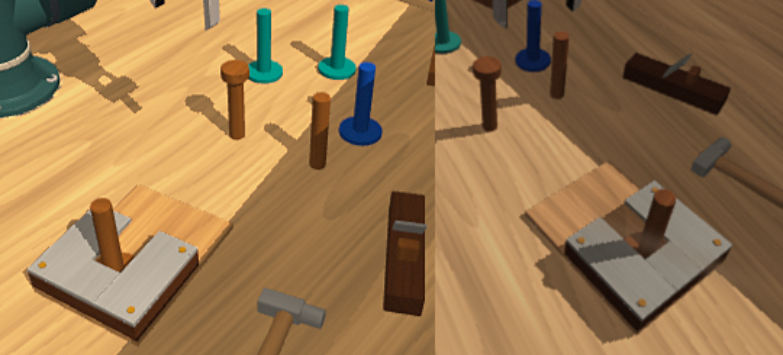

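The post stands in the slot and both bystanders are where they were. I'll check numerically that it is upright and has reached the closed end.

```bash
python3 - <<'E'
from h import *
np.set_printoptions(precision=1,suppress=True)
S,D=arm.camera_params("scene"),arm.camera_params("side")
a=np.radians(10.8);o=np.array([545.4,-180.7]);ey=np.array([-np.sin(a),np.cos(a)]);ex=np.array([ey[1],-ey[0]])
q,e=tri(S,(161,240.5),D,(358.6,235.9));print("top",q,e,"local",(q[:2]-o)@ex,(q[:2]-o)@ey)
A=cv2.imread("pics/scene3.png")[225:310,125:225];B=cv2.imread("pics/side3.png")[215:300,310:410]
cv2.imwrite("pics/c4.png",cv2.resize(cv2.hconcat([A,B]),None,fx=4,fy=4,interpolation=cv2.INTER_CUBIC))
E
```

```text
top [ 545.8 -178.5  148.7] 1.9238661098330867 local 0.8450006781556165 2.116591135324178
```

View pics/c4.png

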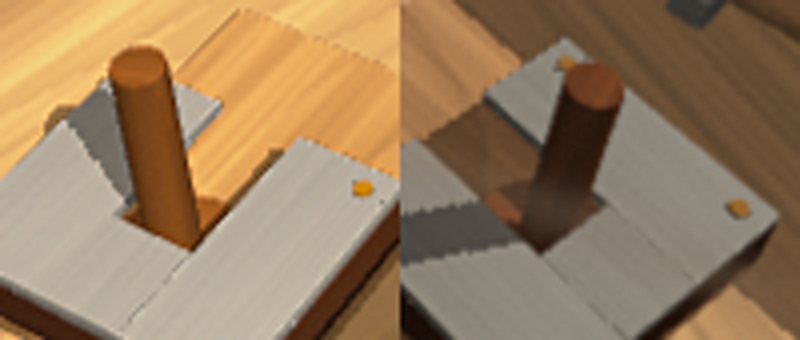

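The crop shows the post upright, with the foot under the plate. The slot-end corners are at about (155,278) and (173,287.5) in the scene view, and (345,278) and (360.5,266) in the side view. I'll compare the distance from the post's axis to the end edge within each view.

```bash
python3 - <<'E'
from h import *
np.set_printoptions(precision=1,suppress=True)
a=np.radians(10.8);o=np.array([545.4,-180.7]);ey=np.array([-np.sin(a),np.cos(a)]);ex=np.array([ey[1],-ey[0]])
L=lambda p,uv,z:(lambda d:np.array([d@ex,d@ey]))(onplane(p,uv,z)[:2]-o)
for n,cs,t in(("scene",[(155,278.2),(173,287.5)],(159.7,241)),("side",[(345,278),(360.5,266.3)],(358.5,236.2))):
    p=arm.camera_params(n);print(n,"edge",[L(p,c,50) for c in cs],"top",L(p,t,152))
E
```

```text
scene edge [array([-19.5, -13.3]), array([ 26.3, -14.5])] top [ 2.  -1.4]
side edge [array([-25.2, -13.1]), array([ 19.8, -13. ])] top [-2.9 -0.6]
```

The axis-to-edge distance is about 13 mm, against 14–15 mm when seated, so the post is against the closed end within measuring error. Handing in.

```bash
python3 -c "
from station import arm
print(arm.finish_job())"
```

```text
the job is handed in; nothing more can be done
None
```

The planing stop stands upright on the fixture's base at the closed end of the slot, with its foot under the plate; the other two posts were not touched, and I handed the job in at about 16 s.

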